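Change over the stop slides of an organ-pipe test chest

ROBOT

A 7-joint arm with a two-finger parallel gripper is mounted at the origin on the work surface. World frame = base frame: x ahead of the robot, y to its left, z up, the work surface at z = 0. Lengths are in m, angles in rad, forces in N, time in s.
With the tool pointing down it reaches from about 0.4 to 0.85 m from the base axis. Payload 10.4 kg.
Tool frame: the origin (TCP) lies on the centre line of the jaws, within the pads' length; the fingertips stand 8 mm ahead of it and the grasp point (between the pads) lies 11 mm behind it; z points along the fingers, y is the direction in which the jaws open and shut (so a half turn about z gives the same grasp; the last joint's range is limited). The gripper opens to 85 mm and grips with 20 to 120 N. Pads are 22 mm wide; open, the fingers measure 114 mm over their backs; the gripper's body (76 mm by 85 mm) begins 54 mm behind the grasp point. The pads swing forward as they close: fully open they stand 13 mm farther back than shut.
Start: joints at [1.189, 0.332, -0.065, 1.46, 0.022, 1.35, -0.088], TCP at [0.219, -0.585, 0.239] pointing down, gripper open.
Joint ranges: [-2.6, 2.6], [-0.5, 2.12], [-1.47, 1.34], [0.16, 2.42], [-1.27, 4.41], [0.06, 2.06], [-2.6, 2.6]. Speed limits (rad/s): [2.22, 2.22, 2.79, 2.79, 3.14, 3.14, 3.14].

INTERFACE

Orientations are given as a unit quaternion [x, y, z, w].
In Python, from workcell import manip gives the robot as it stands.
- The arm moves only by the tool arm_command, never from a script. Its argument "targets" is text: rows parted by semicolons, each of 6 numbers parted by spaces: the shift along the tool's x, y, z in mm, then the turn, a rotation vector about the tool's x, y, z in rad. A call has 1 to 5 rows; each row shifts and turns the commanded pose from where the row before left it, along the tool's axes as they then stand; what a row does not reach is not made up. A row lasts 1/8 s, in which the tool goes at most 62.5 mm and 10.7 degrees, less where a joint would pass 70% of its speed; a pose out of reach is approached as far as the arm can. A call is refused whole if a number of a shift passes 62.5 or a number of a turn 0.188, either way. A call with a gripper value outside its range is refused whole. "grip" is the finger opening in mm, from 0 to 85.4, set as the call begins (left out, the last holds). The fingers move at their own pace and stop on an object; "squeeze" is the grip in N (left out, the last holds). Time passes only in rows, so rows that do not move let the fingers close. It gives the time, the measured TCP pose, the force and the opening at its end, in the units of the state.
- manip.get_obs(): the state, without advancing time (a new reading comes with each control period).
- manip.camera(name): name is "side" or "top" or "wrist"; returns a dict with "frame" (420x560x3 uint8, red, green, blue), "vertical_fov" (degrees; the focal length in pixels is half the picture's height over the tangent of half this angle, whatever the lens; pixels are square), "cx", "cy" (the principal point, pixels), "rvec" (rotation vector, rad) and "tvec" (3), from world to camera coordinates, as OpenCV has them. Camera axes: x right, y down, z forward; pixel columns grow to the right and rows downward; lengths in m; the calibration is good to about 2 mm. The wrist camera is an equidistant fisheye: a pixel r from the principal point sees the ray r / f radians off the axis. A picture is of the moment at which its call begins. There is no depth.
- manip.hand_in(): hands the job in, once; it reports no verdict.
Trained networks look in a picture, given as the dict that the camera call returned (one of the last four; its "shot" number tells which), for a name from the list of things; names that differ only in an ending like _2 or _b are one class to them, and where a whole thing is asked for, a point or a joint stands for the part that bears it (a point fixed in the world has none). Each returns a list of dicts, best first, with "p" (0 to 1); they miss things now and then, are a little off and sometimes report something else, mostly with a low value. They report only what shows in the picture. A call takes as long as a camera call.
- manip.search_frame(picture, name): "xyz" ([x, y, z] in m, in the coordinates of the camera as it stood for that picture, good to about 4 mm: the middle of the surface that is visible of it).
The state is a dict: "clock": time; "joint_pos": joint angles; "joint_velocities": joint speeds; "tau": joint torques, N m; "position": TCP position; "ee_rot": TCP orientation; "ft_force": force on the tool from outside, world axes, zero at the start; "torque": the same for the moment, N m; "grip_width": opening from 0.0 (shut) to 1.0 (fully open).
Only numpy, scipy, OpenCV 4.12 (cv2) and the standard library are available. Lean on these libraries where they do the work, as an engineer would, in place of code of your own. Each camera call takes 0.05 s, during which the arm holds its last target.

TASK

Change the pipe test chest over from the red slide to the green one: first push the red slide fully shut, until its head on the robot's left sits tight against the chest, then push the green slide fully open, until its head on the robot's right sits tight against the chest. Only push with the fingertips and do not grip any slide; leave the blue slide, the two pipes standing on the chest, the jar and the brush as they are.

Things in the scene. Friction and masses are not known exactly. Their poses are not given: they have to be found in the camera images.
- chest: fixed low wooden test chest 270 (x) x 200 (y) x 75 (z) mm; origin at the centre of its underside on the bench, x roughly away from the robot, y to the robot's left. Three slides pass through it side by side along its y, 85 mm apart in x (at x = -85, 0, +85 mm, colours in any order); each is a wooden bar with a coloured head block on both ends, outside the chest, 263 mm apart centre to centre
- red_slide (a joint): position of the red slide in m, growing as it moves towards the chest's +y (left): 0 = SHUT, left head tight against the chest's left side and right head standing 45 mm out; 0.045 = fully OPEN, right head tight against the right side and left head 45 mm out. Hard stops at both; stiff sliding friction about 3 N, no spring, it stays where it is left. Starts open (0.030 or more).
- green_slide (a joint): position of the green slide in m, growing as it moves towards the chest's +y (left): 0 = SHUT, left head tight against the chest's left side and right head standing 45 mm out; 0.045 = fully OPEN, right head tight against the right side and left head 45 mm out. Hard stops at both; stiff sliding friction about 3 N, no spring, it stays where it is left. Starts shut or nearly (0.015 or less).
- blue_slide (a joint): position of the blue slide in m, growing as it moves towards the chest's +y (left): 0 = SHUT, left head tight against the chest's left side and right head standing 45 mm out; 0.045 = fully OPEN, right head tight against the right side and left head 45 mm out. Hard stops at both; stiff sliding friction about 3 N, no spring, it stays where it is left. Starts part-way; to be left as it is.
- red_left_head (a point): centre of the red head block on the left end (chest +y is left as the robot sees it) of the red slide; block 45 wide (x) x 18 thick (y) x 40 high (z) mm, centre 40 mm above the bench; axes as the chest's. Its outer face, the one to push, is 9 mm from this point along +y
- red_right_head (a point): centre of the red head block on the right end (chest +y is left as the robot sees it) of the red slide; block 45 wide (x) x 18 thick (y) x 40 high (z) mm, centre 40 mm above the bench; axes as the chest's. Its outer face, the one to push, is 9 mm from this point along -y
- green_left_head (a point): centre of the green head block on the left end (chest +y is left as the robot sees it) of the green slide; block 45 wide (x) x 18 thick (y) x 40 high (z) mm, centre 40 mm above the bench; axes as the chest's. Its outer face, the one to push, is 9 mm from this point along +y
- green_right_head (a point): centre of the green head block on the right end (chest +y is left as the robot sees it) of the green slide; block 45 wide (x) x 18 thick (y) x 40 high (z) mm, centre 40 mm above the bench; axes as the chest's. Its outer face, the one to push, is 9 mm from this point along -y
- blue_left_head (a point): centre of the blue head block on the left end (chest +y is left as the robot sees it) of the blue slide; block 45 wide (x) x 18 thick (y) x 40 high (z) mm, centre 40 mm above the bench; axes as the chest's. Its outer face, the one to push, is 9 mm from this point along +y
- blue_right_head (a point): centre of the blue head block on the right end (chest +y is left as the robot sees it) of the blue slide; block 45 wide (x) x 18 thick (y) x 40 high (z) mm, centre 40 mm above the bench; axes as the chest's. Its outer face, the one to push, is 9 mm from this point along -y
- pink_pipe: loose pink metal organ pipe, 32 mm diameter, 125 mm long, standing upright in a 12 mm deep hole in the chest's top, so it reaches 188 mm above the bench; origin at its foot, z up
- zinc_pipe: loose grey metal organ pipe, 28 mm diameter, 105 mm long, standing likewise, reaching 168 mm above the bench; origin at its foot, z up
- jar: amber glass jar with steel lid, 60 mm diameter, 85 mm high, standing on the bench to the right of the chest; origin at the centre of its underside
- brush: small hand brush lying on the bench to the left of the chest, roughly along x, 200 mm long, 42 mm wide, 20 mm high; origin under its middle

How it is judged:
On the way, in this order (a step that is already met when the one before it is completed fails the run):
1. the red slide is shut (value of joint red_slide below 0.003 m), for 0.2 s.
2. then the green slide is fully open (value of joint green_slide above 0.042 m and value of joint red_slide below 0.003 m), for 0.2 s.
At the end, for the whole second after the job is handed in: Red slide within 3 mm of fully shut and green slide within 3 mm of fully open; blue slide within 4 mm of where it was, both pipes upright (within 0.2 rad) and within 10 mm, jar and brush within 15 mm of where they stood (all of step 2 and not (distance of blue_left_head from where it was at the start of the episode above 0.004 m) and not (distance of pink_pipe from where it was at the start of the episode above 0.01 m) and not (distance of zinc_pipe from where it was at the start of the episode above 0.01 m) and not (distance of jar from where it was at the start of the episode above 0.015 m) and not (distance of brush from where it was at the start of the episode above 0.015 m) and angle between each of pink_pipe, zinc_pipe's own z axis and vertical below 0.2 rad); the robot touches nothing.
It fails at once if a slide's head is gripped: the grasp point between the fingers lies inside a head block or just above it, the fingers straddling it ((x of the grasp point in the frame of red_left_head between -0.022 and 0.022 m and y of the grasp point in the frame of red_left_head between -0.009 and 0.009 m and z of the grasp point in the frame of red_left_head between -0.03 and 0.035 m) or (x of the grasp point in the frame of red_right_head between -0.022 and 0.022 m and y of the grasp point in the frame of red_right_head between -0.009 and 0.009 m and z of the grasp point in the frame of red_right_head between -0.03 and 0.035 m) or (x of the grasp point in the frame of green_left_head between -0.022 and 0.022 m and y of the grasp point in the frame of green_left_head between -0.009 and 0.009 m and z of the grasp point in the frame of green_left_head between -0.03 and 0.035 m) or (x of the grasp point in the frame of green_right_head between -0.022 and 0.022 m and y of the grasp point in the frame of green_right_head between -0.009 and 0.009 m and z of the grasp point in the frame of green_right_head between -0.03 and 0.035 m) or (x of the grasp point in the frame of blue_left_head between -0.022 and 0.022 m and y of the grasp point in the frame of blue_left_head between -0.009 and 0.009 m and z of the grasp point in the frame of blue_left_head between -0.03 and 0.035 m) or (x of the grasp point in the frame of blue_right_head between -0.022 and 0.022 m and y of the grasp point in the frame of blue_right_head between -0.009 and 0.009 m and z of the grasp point in the frame of blue_right_head between -0.03 and 0.035 m)).
It fails at once if the blue slide is moved by more than 4 mm (distance of blue_left_head from where it was at the start of the episode above 0.004 m).
It fails at once if a pipe is lifted, shifted or knocked over (distance of any of pink_pipe, zinc_pipe from where it was at the start of the episode above 0.01 m or angle between any of pink_pipe, zinc_pipe's own z axis and vertical above 0.2 rad).
It fails at once if the jar or the brush is moved by more than 15 mm (distance of any of jar, brush from where it was at the start of the episode above 0.015 m).
It also fails if it takes over 48 s, if anything falls off the work surface, if the arm or the gripper's body presses on something with over 40 N, if the wrist force passes 120 N, or if a joint passes its speed limit or range.

## Working session

There is one attempt and no reset: what is moved stays moved. The work goes in short steps, Python scripts to look and compute and a tool call to move; the robot and the scene stay as the last step left them, time stands still between calls to the robot, and variables do not carry over. Pictures are saved under pics/ and viewed, and the job is handed in when it is done.

Besides the shell and the picture viewer there is one more tool, called after "Request:" as name(argument=value, ...) on one line, values as JSON. arm_command: Moves the arm, as the interface text tells. Its arguments: {"type":"object","properties":{"targets":{"type":"string"},"grip":{"type":"number"},"squeeze":{"type":"number"}},"required":["targets"]}

```bash
mkdir -p pics; ls
cat > h.py <<'E'
import numpy as np, cv2
from scipy.spatial.transform import Rotation as R
from workcell import manip
def w2c(c,p):
    Rm=cv2.Rodrigues(np.array(c['rvec'],float))[0]; return Rm@np.array(p)+np.array(c['tvec']).ravel()
def c2w(c,p):
    Rm=cv2.Rodrigues(np.array(c['rvec'],float))[0]; return Rm.T@(np.array(p)-np.array(c['tvec']).ravel())
def f(c): return c['frame'].shape[0]/2/np.tan(np.radians(c['vertical_fov'])/2)
def proj(c,p):
    q=w2c(c,p); return np.array([c['cx']+f(c)*q[0]/q[2],c['cy']+f(c)*q[1]/q[2]])
def ray(c,u,v,z):
    Rm=cv2.Rodrigues(np.array(c['rvec'],float))[0]
    d=Rm.T@np.array([(u-c['cx'])/f(c),(v-c['cy'])/f(c),1]); o=-Rm.T@np.array(c['tvec']).ravel()
    return o+d*(z-o[2])/d[2]
def save(c,n): cv2.imwrite('pics/%s.png'%n,c['frame'][:,:,::-1])
E
python3 - <<'E'
from h import *
o=manip.get_obs(); print(o)
for n in ['top','side']:
    c=manip.camera(n); save(c,n+'0')
    print(n,c['vertical_fov'],c['cx'],c['cy'],c['rvec'],c['tvec'])
    for nm in ['chest','red_left_head','red_right_head','green_left_head','green_right_head','blue_left_head','blue_right_head','pink_pipe','zinc_pipe','jar','brush']:
        for d in manip.search_frame(c,nm)[:2]: print(nm,round(d['p'],2),np.round(c2w(c,d['xyz']),4))
E
```

```text
pics
{'clock': 0.0, 'joint_pos': array([ 1.18945198,  0.33289768, -0.06470203,  1.46093787,  0.0215513 ,
        1.34987845, -0.0884839 ]), 'joint_velocities': array([-1.09423242e-04, -1.37913937e-04,  1.86654855e-04,  8.81258073e-04,
       -8.77659034e-04, -7.15791033e-05,  8.78489663e-04]), 'tau': array([ 3.00017182e-04, -6.25442791e+01,  4.91532823e-02, -3.91599905e+01,
        1.60541298e-02,  9.90173430e-03, -4.90064360e-05]), 'position': array([ 0.21932312, -0.58487195,  0.23850143]), 'ee_rot': array([ 9.83953129e-01,  1.78425697e-01, -1.35649876e-04, -7.01356141e-04]), 'ft_force': array([ 0.01007386, -0.40228299, -0.74568232]), 'torque': array([-0.01259703,  0.03158868, -0.01561962]), 'grip_width': 1.0041782945234727}
top 47.22205208444704 291.2058992043581 219.66569485208618 [ 2.0940738  -2.14659164  0.16815985] [0.03091725 0.56353902 1.34526638]
chest 0.35 [0.5455 0.1715 0.0569]
red_left_head 0.65 [ 0.6245 -0.0635  0.0592]
red_left_head 0.62 [0.5477 0.1685 0.0576]
red_right_head 0.94 [0.5498 0.1645 0.0568]
green_left_head 0.69 [ 0.6248 -0.066   0.0537]
green_right_head 0.59
[... 279 characters left out ...]
28 275.3298787291378 201.86638329114174 [ 0.55499712 -2.761539    1.01049801] [0.5002541  0.21623268 0.98879204]
chest 0.72 [0.5336 0.0867 0.0764]
chest 0.7 [0.4629 0.1755 0.0529]
red_left_head 0.9 [0.5515 0.1822 0.0491]
red_left_head 0.64 [0.5986 0.055  0.1568]
red_right_head 0.84 [0.5463 0.1791 0.051 ]
green_left_head 0.59 [0.6219 0.153  0.0528]
blue_left_head 0.69 [0.4622 0.1718 0.0507]
blue_left_head 0.31 [0.6222 0.1532 0.0501]
blue_right_head 0.69 [0.4606 0.1732 0.0509]
pink_pipe 0.67 [0.6003 0.0539 0.1601]
pink_pipe 0.42 [0.5484 0.1787 0.0474]
zinc_pipe 0.86 [0.4831 0.0641 0.142 ]
zinc_pipe 0.68 [0.6217 0.1517 0.0539]
jar 0.63 [ 0.5544 -0.4167  0.0571]
brush 0.76 [0.5258 0.4776 0.019 ]
```

View pics/top0.png

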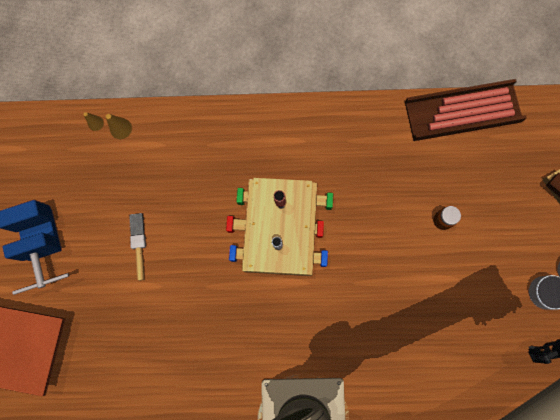

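View pics/side0.png

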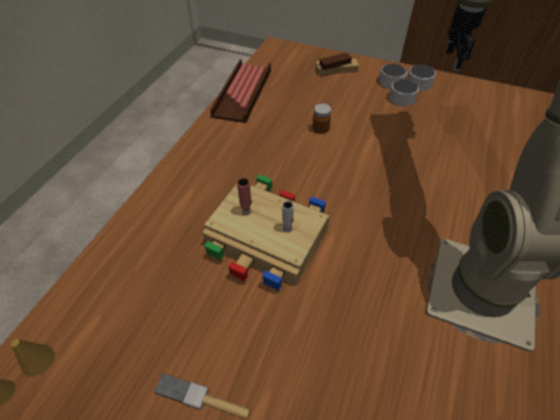

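Top view: red heads are at about (230,224) and (320,228), green at (241,196) and (329,201), and blue at (234,253) and (323,258). The pipes are at (280,199) and (277,242), the jar at (450,216) and the brush at (138,245). So green is the far slide, red the middle and blue the near one. Next I fit the chest pose and slide positions.

```bash
cat > fit.py <<'E'
from h import *
from scipy.optimize import least_squares
def blobs(c):
    F=c['frame']; hsv=cv2.cvtColor(F,cv2.COLOR_RGB2HSV); H,S,V=[hsv[:,:,i].astype(int) for i in range(3)]
    out={}
    for n,m in dict(red=((H<6)|(H>174))&(S>190),green=(H>45)&(H<80)&(S>120),blue=(H>105)&(H<130)&(S>120)).items():
        m=(m&(V>60)).astype(np.uint8); m[:,:210]=0; m[:,350:]=0; m[:170]=0; m[290:]=0
        k,l,st,ce=cv2.connectedComponentsWithStats(m)
        b=[(st[i,4],st[i,:4].tolist(),ce[i]) for i in range(1,k) if st[i,4]>15]
        out[n]=sorted(b,key=lambda t:-t[0])[:3]
    return out
if __name__=='__main__':
    c=manip.camera('top'); b=blobs(c)
    im=cv2.resize(c['frame'][160:300,200:360],None,fx=5,fy=5,interpolation=cv2.INTER_NEAREST)[:600,:800]
    cv2.imwrite('pics/crop%d.png'%c['shot'],im[:,:,::-1])
    for n in b:
        for t in b[n]: print(n,t[0],t[1],np.round(t[2],1),np.round(ray(c,*t[2],0.06),4))
    for p in [(250,179),(317,181),(313,275),(243,271)]: print(p,np.round(ray(c,*p,0.075),4))
E
python3 fit.py
```

```text
red 104 [226, 216, 8, 17] [229.4 223.8] [0.555  0.1956 0.06  ]
red 104 [317, 221, 7, 17] [319.8 228.7] [ 0.5339 -0.0645  0.06  ]
green 90 [326, 193, 7, 15] [329.4 200. ] [ 0.6174 -0.0954  0.06  ]
green 89 [237, 188, 7, 15] [239.6 194.9] [0.6396 0.1656 0.06  ]
blue 97 [229, 245, 8, 17] [232.4 252.7] [0.4711 0.187  0.06  ]
blue 96 [321, 250, 7, 17] [323.9 258.2] [ 0.4489 -0.0734  0.06  ]
(250, 179) [0.6827 0.1333 0.075 ]
(317, 181) [ 0.6712 -0.0606  0.075 ]
(313, 275) [ 0.4012 -0.0407  0.075 ]
(243, 271) [0.4171 0.1551 0.075 ]
```

```bash
cat > plan.py <<'E'
from h import *
import sys
Y=float(sys.argv[1]); W=[list(map(float,a.split(','))) for a in sys.argv[2:]]
o=manip.get_obs(); p=o['position']; r=R.from_quat(o['ee_rot'])
print('now',np.round(p,4),'clock',o['clock'],'F',np.round(o['ft_force'],1),'grip',round(o['grip_width'],2))
T=R.from_euler('z',Y)*R.from_euler('x',np.pi)
rv=(r.inv()*T).as_rotvec(); print('turn needed',np.round(rv,3),'(tool)')
q=p
for w in W:
    w=np.array(w); print(w,'final-frame shift',np.round(T.inv().apply(w-q)*1e3,1),'current-frame',np.round(r.inv().apply(w-q)*1e3,1)); q=w
E
python3 plan.py -0.082 0.40,-0.3,0.30 0.559,0.245,0.30 0.559,0.245,0.038
```

```text
now [ 0.2195 -0.5852  0.2393] clock 1.25 F [-0.5  0.1 -0.1] grip 1.0
turn needed [ 0.    -0.     0.441] (tool)
[ 0.4 -0.3  0.3] final-frame shift [ 156.5 -299.   -60.7] current-frame [ 269.2 -203.7  -60.7]
[0.559 0.245 0.3  ] final-frame shift [ 113.8 -556.2   -0. ] current-frame [ 340.3 -454.4   -0. ]
[0.559 0.245 0.038] final-frame shift [  0.  -0. 262.] current-frame [ -0.  -0. 262.]
```

Run:
```python
import cv2,glob
print(glob.glob('pics/*'))
```

```text
['pics/crop3.png', 'pics/side0.png', 'pics/top0.png']
```

Request:
arm_command(targets="40 -40 -13 0 0 0.147;40 -40 -13 0 0 0.147;30 -50 -13 0 0 0.147;25 -52 -13 0 0 0;25 -52 -13 0 0 0", grip=0)

```text
clock: 1.88
position: [0.3594, -0.333, 0.305]
ee_rot: [0.999, -0.041, 0.0, 0.0]
ft_force: [1.4, 0.5, 0.4]
grip_width: 0.0
```

```bash
python3 plan.py -0.082 0.559,0.245,0.30 0.559,0.245,0.038
```

```text
now [ 0.3594 -0.333   0.305 ] clock 1.875 F [1.4 0.5 0.4] grip 0.0
turn needed [ 0.001 -0.001 -0.   ] (tool)
[0.559 0.245 0.3  ] final-frame shift [ 151.6 -592.4    5. ] current-frame [ 151.5 -592.5    4.7]
[0.559 0.245 0.038] final-frame shift [  0.  -0. 262.] current-frame [-1.00e-01 -2.00e-01  2.62e+02]
```

Request:
arm_command(targets="20 -54 0 0 0 0;20 -54 0 0 0 0;20 -54 0 0 0 0;14 -56 0 0 0 0;14 -56 0 0 0 0")

```text
clock: 2.5
position: [0.4692, -0.0672, 0.3046]
ee_rot: [0.999, -0.041, 0.0, 0.0]
ft_force: [1.2, -1.4, 0.3]
grip_width: 0.003
```

Request:
arm_command(targets="14 -56 0 0 0 0;14 -56 0 0 0 0;14 -56 0 0 0 0;14 -56 0 0 0 0;8 -56 5 0 0 0")

```text
clock: 3.12
position: [0.5565, 0.2063, 0.2995]
ee_rot: [0.999, -0.042, 0.0, -0.0]
ft_force: [0.5, -1.6, 0.0]
grip_width: -0.004
```

```bash
python3 plan.py -0.082 0.559,0.245,0.30 0.559,0.245,0.038
```

```text
now [0.5565 0.2063 0.2995] clock 3.125 F [ 0.5 -1.6  0. ] grip -0.0
turn needed [-0.    -0.001 -0.002] (tool)
[0.559 0.245 0.3  ] final-frame shift [ -0.7 -38.8  -0.5] current-frame [ -0.7 -38.8  -0.5]
[0.559 0.245 0.038] final-frame shift [  0.  -0. 262.] current-frame [-2.00e-01  1.00e-01  2.62e+02]
```

Request:
arm_command(targets="-1 -40 0 0 0 0;0 0 60 0 0 0;0 0 60 0 0 0;0 0 60 0 0 0;0 0 50 0 0 0")

```text
clock: 3.75
position: [0.5575, 0.2442, 0.067]
ee_rot: [0.999, -0.041, -0.0, 0.0]
ft_force: [0.9, 0.3, -0.7]
grip_width: 0.0
```

```bash
python3 plan.py -0.082 0.559,0.245,0.038
python3 - <<'E'
from h import *
for n in ['side','wrist']:
    c=manip.camera(n); save(c,n+'1')
E
```

```text
now [0.5575 0.2442 0.067 ] clock 3.75 F [ 0.9  0.3 -0.7] grip 0.0
turn needed [ 0.001  0.001 -0.   ] (tool)
[0.559 0.245 0.038] final-frame shift [ 1.4 -0.9 29. ] current-frame [ 1.5 -0.9 29. ]
```

View pics/side1.png

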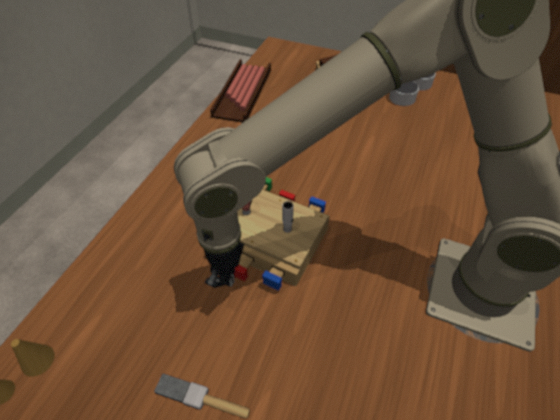

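View pics/wrist1.png

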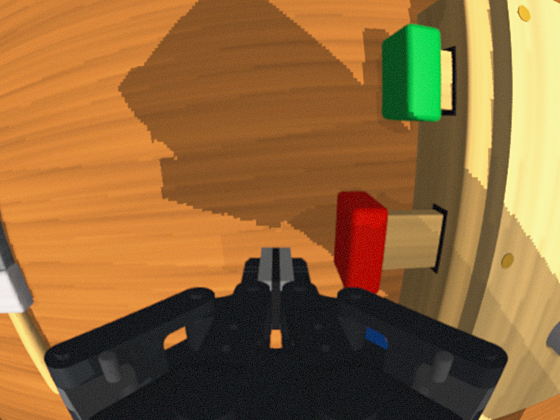

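Side view: the gripper is just outboard of the red left head at (238,272). Wrist view: the fingertips at (275,265) line up with the red head at (360,240), and its path is clear. I lower a little and push along tool +y.

Request:
arm_command(targets="2 0 17 0 0 0;0 10 0 0 0 0;0 8 0 0 0 0;0 6 0 0 0 0;0 6 0 0 0 0")

```text
clock: 4.47
position: [0.5583, 0.2151, 0.0535]
ee_rot: [0.999, -0.041, 0.001, -0.001]
ft_force: [1.6, 3.4, 2.6]
grip_width: -0.004
```

Request:
arm_command(targets="0 6 0 0 0 0;0 6 0 0 0 0;0 6 0 0 0 0;0 0 0 0 0 0")

```text
clock: 4.97
position: [0.5557, 0.1956, 0.0519]
ee_rot: [0.999, -0.042, -0.0, 0.001]
ft_force: [-0.9, -1.2, -0.7]
grip_width: -0.001
```

```bash
python3 - <<'E'
from h import *
c=manip.camera('wrist'); save(c,'wrist2'); print(manip.get_obs()['ft_force'])
E
python3 fit.py
```

```text
[-0.14972595 -0.48409866  0.06608283]
red 103 [326, 221, 7, 17] [329.2 229. ] [ 0.5324 -0.0915  0.06  ]
green 90 [326, 193, 7, 15] [329.4 200. ] [ 0.6174 -0.0954  0.06  ]
green 70 [237, 188, 7, 14] [239.9 193.8] [0.6429 0.1648 0.06  ]
blue 97 [321, 250, 7, 17] [323.8 258.1] [ 0.4492 -0.0733  0.06  ]
(250, 179) [0.6827 0.1333 0.075 ]
(317, 181) [ 0.6712 -0.0606  0.075 ]
(313, 275) [ 0.4012 -0.0407  0.075 ]
(243, 271) [0.4171 0.1551 0.075 ]
```

View pics/wrist2.png

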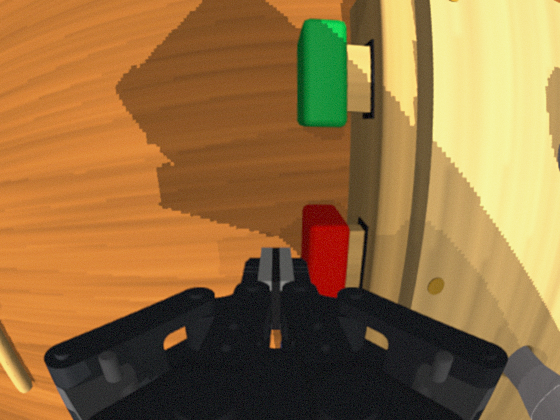

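The red head at (325,250) has moved 27 mm and a gap to the chest remains, so I continue.

Request:
arm_command(targets="0 5 0 0 0 0;0 4 0 0 0 0;0 3 0 0 0 0;0 2 0 0 0 0")

```text
clock: 5.58
position: [0.5545, 0.1843, 0.0522]
ee_rot: [0.999, -0.041, 0.0, -0.001]
ft_force: [1.7, 12.1, -7.3]
grip_width: 0.002
```

Request:
arm_command(targets="0 2 0 0 0 0;0 2 0 0 0 0;0 0 0 0 0 0")

```text
clock: 5.95
position: [0.5544, 0.1841, 0.0524]
ee_rot: [0.999, -0.039, 0.001, -0.004]
ft_force: [6.2, 19.8, -11.6]
grip_width: -0.0
```

```bash
python3 - <<'E'
from h import *
c=manip.camera('wrist'); save(c,'wrist3'); o=manip.get_obs();print(o['ft_force'],o['position'])
E
python3 fit.py
```

```text
[  5.64216391  20.18320187 -12.21969859] [0.55441889 0.18408824 0.05244562]
red 107 [330, 221, 7, 17] [332.9 229. ] [ 0.5321 -0.1022  0.06  ]
green 90 [326, 193, 7, 15] [329.4 200. ] [ 0.6174 -0.0954  0.06  ]
green 31 [238, 188, 5, 9] [240.4 190.8] [0.6519 0.1633 0.06  ]
blue 95 [321, 250, 7, 17] [323.8 258.2] [ 0.4488 -0.0733  0.06  ]
(250, 179) [0.6827 0.1333 0.075 ]
(317, 181) [ 0.6712 -0.0606  0.075 ]
(313, 275) [ 0.4012 -0.0407  0.075 ]
(243, 271) [0.4171 0.1551 0.075 ]
```

View pics/wrist3.png

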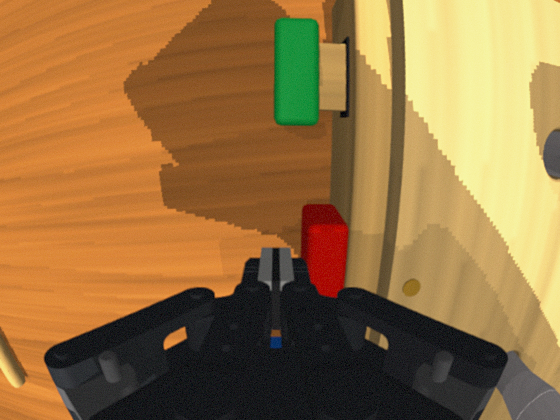

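Red now sits tight: no wood shows between the head at (325,250) and the chest, and there is 20 N against the stop. I back off, lift, and cross to the green right head.

Request:
arm_command(targets="0 -15 0 0 0 0;0 -20 0 0 0 0;0 0 -60 0 0 0;0 0 -60 0 0 0;0 0 -60 0 0 0")

```text
clock: 6.68
position: [0.5572, 0.2141, 0.2345]
ee_rot: [0.999, -0.041, 0.0, 0.0]
ft_force: [1.5, -0.2, 0.3]
grip_width: -0.002
```

```bash
python3 plan.py -0.082 0.557,0.222,0.30 0.6135,-0.145,0.30 0.6135,-0.145,0.052
```

```text
now [0.5572 0.2141 0.2345] clock 6.675 F [ 1.5 -0.2  0.3] grip -0.0
turn needed [ 0.001 -0.    -0.   ] (tool)
[0.557 0.222 0.3  ] final-frame shift [ -0.8  -7.9 -65.5] current-frame [ -0.8  -7.9 -65.6]
[ 0.6135 -0.145   0.3   ] final-frame shift [ 86.4 361.1   0. ] current-frame [8.640e+01 3.611e+02 2.000e-01]
[ 0.6135 -0.145   0.052 ] final-frame shift [  0.  -0. 248.] current-frame [-1.00e-01 -1.00e-01  2.48e+02]
```

Request:
arm_command(targets="0 0 -60 0 0 0;14 55 0 0 0 0;14 55 0 0 0 0;14 55 0 0 0 0;14 55 0 0 0 0")

```text
clock: 7.3
position: [0.5953, -0.0117, 0.2927]
ee_rot: [0.999, -0.041, 0.0, 0.0]
ft_force: [1.0, 0.5, -0.0]
grip_width: 0.002
```

Request:
arm_command(targets="14 55 0 0 0 0;14 55 0 0 0 0;0 20 0 0 0 0;0 0 0 0 0 0")

```text
clock: 7.8
position: [0.6122, -0.1429, 0.2921]
ee_rot: [0.999, -0.042, -0.0, 0.0]
ft_force: [0.0, 0.9, -0.8]
grip_width: -0.001
```

```bash
python3 plan.py -0.082  0.6135,-0.145,0.30 0.6135,-0.145,0.052; python3 fit.py
python3 - <<'E'
from h import *
c=manip.camera('wrist'); save(c,'wrist4')
E
```

```text
now [ 0.6122 -0.1429  0.2921] clock 7.8 F [ 0.   0.9 -0.8] grip -0.0
turn needed [ 0.     0.001 -0.002] (tool)
[ 0.6135 -0.145   0.3   ] final-frame shift [ 1.4  2.  -7.9] current-frame [ 1.4  2.  -7.9]
[ 0.6135 -0.145   0.052 ] final-frame shift [  0.  -0. 248.] current-frame [ 1.00e-01 -1.00e-01  2.48e+02]
red 107 [330, 221, 7, 17] [333.1 229.1] [ 0.5316 -0.1027  0.06  ]
red 88 [239, 217, 7, 16] [241.9 224.3] [0.5525 0.1592 0.06  ]
green 87 [237, 188, 7, 15] [239.6 195.1] [0.6393 0.1656 0.06  ]
green 84 [327, 193, 6, 14] [329.5 199.5] [ 0.6188 -0.0956  0.06  ]
blue 95 [229, 245, 8, 17] [232.3 252.6] [0.4712 0.1871 0.06  ]
blue 89 [321, 251, 7, 15] [323.9 258.1] [ 0.4492 -0.0736  0.06  ]
(250, 179) [0.6827 0.1333 0.075 ]
(317, 181) [ 0.6712 -0.0606  0.075 ]
(313, 275) [ 0.4012 -0.0407  0.075 ]
(243, 271) [0.4171 0.1551 0.075 ]
```

View pics/wrist4.png

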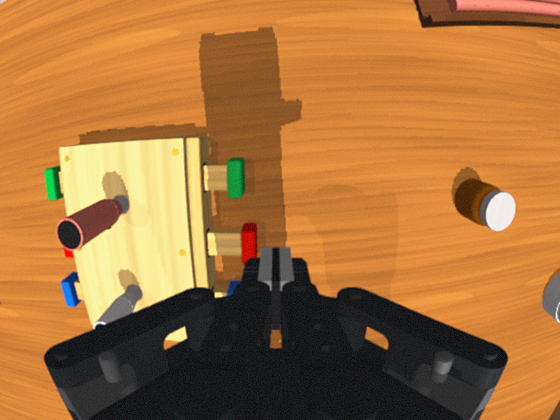

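The wrist view shows both pipes standing, red's left head tight and green's right head at (235,178), with the jar well away. Now down beside green.

Request:
arm_command(targets="1 2 60 0 0 0;0 0 60 0 0 0;0 0 60 0 0 0;0 0 50 0 0 0;0 0 10 0 0 0")

```text
clock: 8.52
position: [0.6114, -0.1413, 0.0496]
ee_rot: [0.999, -0.04, -0.002, -0.001]
ft_force: [0.4, -0.2, 0.2]
grip_width: -0.001
```

Request:
arm_command(targets="0 -10 0 0 0 0;0 -8 0 0 0 0;0 -6 0 0 0 0;0 -6 0 0 0 0;0 -6 0 0 0 0")

```text
clock: 9.15
position: [0.6165, -0.109, 0.053]
ee_rot: [0.999, -0.042, 0.001, 0.001]
ft_force: [-0.9, -3.6, 0.7]
grip_width: 0.001
```

```bash
python3 fit.py|head -6
python3 - <<'E'
from h import *
c=manip.camera('wrist'); save(c,'wrist5')
E
```

```text
red 98 [330, 221, 7, 17] [332.9 229.4] [ 0.5309 -0.102   0.06  ]
red 88 [239, 217, 7, 16] [241.9 224.3] [0.5525 0.1592 0.06  ]
green 87 [234, 188, 7, 15] [237.3 195. ] [0.6397 0.1723 0.06  ]
green 20 [325, 202, 5, 5] [326.6 204.2] [ 0.6051 -0.0869  0.06  ]
blue 96 [229, 245, 8, 17] [232.3 252.7] [0.471  0.1871 0.06  ]
blue 93 [321, 251, 7, 16] [323.9 258.2] [ 0.4487 -0.0734  0.06  ]
```

View pics/wrist5.png

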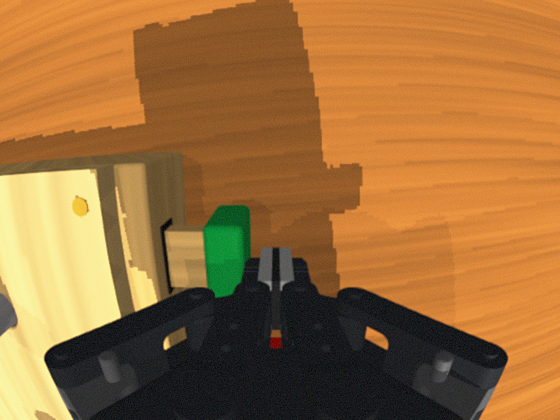

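Green at (228,250) is moving with the fingertips and red's right head is clear of them. I keep pushing.

Request:
arm_command(targets="0 -6 0 0 0 0;0 -6 0 0 0 0;0 -5 0 0 0 0;0 -3 0 0 0 0;0 -3 0 0 0 0")

```text
clock: 9.88
position: [0.6181, -0.0851, 0.0523]
ee_rot: [0.999, -0.041, 0.0, 0.0]
ft_force: [0.7, -4.1, 3.1]
grip_width: 0.001
```

Request:
arm_command(targets="0 -3 0 0 0 0;0 -2 0 0 0 0;0 -2 0 0 0 0")

```text
clock: 10.25
position: [0.6181, -0.0842, 0.0523]
ee_rot: [0.999, -0.043, -0.0, 0.003]
ft_force: [-2.1, -21.0, 5.2]
grip_width: 0.002
```

```bash
python3 fit.py|head -6
python3 - <<'E'
from h import *
print(manip.get_obs()['ft_force'])
c=manip.camera('wrist'); save(c,'wrist6')
E
```

```text
red 88 [239, 217, 7, 16] [241.9 224.3] [0.5525 0.1592 0.06  ]
green 90 [226, 187, 7, 16] [229.  194.7] [0.6411 0.1965 0.06  ]
blue 96 [229, 245, 8, 17] [232.3 252.7] [0.471  0.1871 0.06  ]
blue 89 [321, 251, 7, 15] [323.9 258.1] [ 0.4492 -0.0736  0.06  ]
(250, 179) [0.6827 0.1333 0.075 ]
(317, 181) [ 0.6712 -0.0606  0.075 ]
[ -1.55641568 -17.88577431   4.27641303]
```

View pics/wrist6.png

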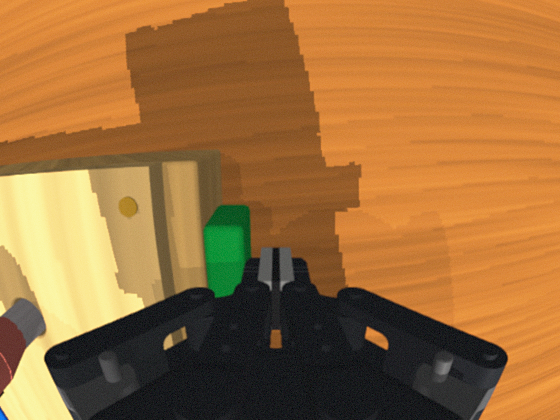

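The green head at (228,250) is flush with the chest, with about 20 N against the stop. The green and red left heads differ by 44.5 mm along the chest's y, against 45 expected. I back off and lift clear.

Request:
arm_command(targets="0 10 0 0 0 0;0 20 0 0 0 0;0 10 -30 0 0 0;0 0 -60 0 0 0;0 0 -60 0 0 0")

```text
clock: 10.98
position: [0.6147, -0.1185, 0.2035]
ee_rot: [0.999, -0.041, -0.001, -0.001]
ft_force: [0.6, -0.1, 0.4]
grip_width: -0.0
```

Request:
arm_command(targets="0 40 -40 0 0 0;0 50 0 0 0 0;0 0 0 0 0 0;0 0 0 0 0 0")

```text
clock: 11.48
position: [0.6076, -0.2076, 0.2417]
ee_rot: [0.999, -0.041, -0.0, -0.001]
ft_force: [-0.0, 1.4, -0.1]
grip_width: -0.003
```

```bash
python3 fit.py|head -6
python3 - <<'E'
from h import *
o=manip.get_obs(); print(o['clock'],o['ft_force'],o['position'],o['joint_velocities'].round(3))
c=manip.camera('top'); save(c,'top7')
print([ (round(d['p'],2),np.round(c2w(c,d['xyz']),3)) for n in ['jar','brush','pink_pipe'] for d in manip.search_frame(c,n)[:1]])
c=manip.camera('side'); save(c,'side7')
E
```

```text
red 110 [330, 221, 7, 17] [333.  229.1] [ 0.5318 -0.1024  0.06  ]
red 89 [239, 217, 7, 16] [241.9 224.3] [0.5525 0.1593 0.06  ]
green 91 [226, 187, 7, 16] [229.1 194.7] [0.6411 0.1964 0.06  ]
green 89 [316, 192, 6, 16] [318.6 199.6] [ 0.6193 -0.0642  0.06  ]
blue 97 [229, 245, 8, 17] [232.4 252.7] [0.4711 0.187  0.06  ]
blue 97 [321, 250, 7, 17] [323.8 258.1] [ 0.4491 -0.0733  0.06  ]
11.525 [-0.1805803   0.10103726 -0.07912961] [ 0.60787535 -0.20676561  0.24184148] [-0.013 -0.005 -0.005  0.001  0.004 -0.002 -0.003]
[(0.82, array([ 0.554, -0.428,  0.081])), (0.87, array([0.525, 0.474, 0.017])), (0.59, array([0.597, 0.04 , 0.191]))]
```

View pics/top7.png

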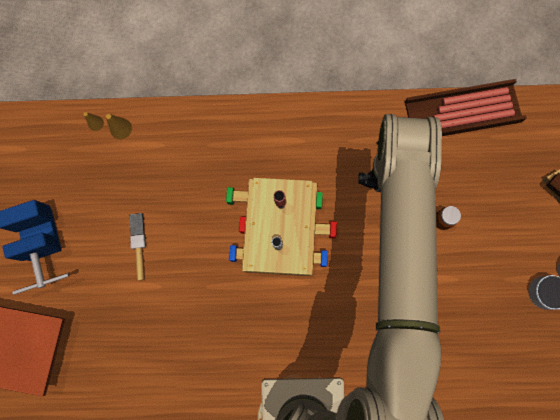

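View pics/side7.png

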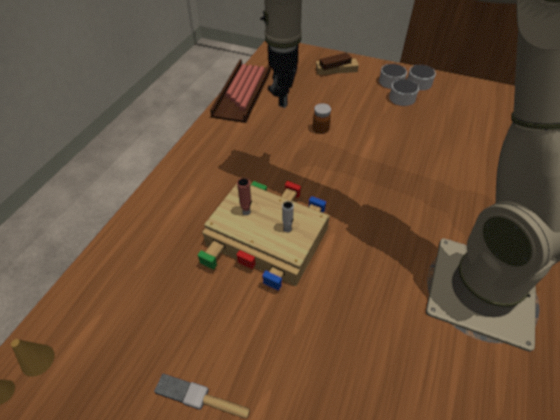

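Top view: the red left head (242,224) and green right head (319,200) are tight against the chest. The pipes, blue heads, jar and brush sit at the same pixels as at the start, and the arm is clear.

```bash
python3 -c "
from workcell import manip
print(manip.hand_in())"
```

```text
the job is handed in; nothing more can be done
None
```

I pushed the red slide shut from its left head, then the green slide open from its right head. Both pushes used the closed fingertips, nothing was gripped, and I handed the job in at about 11.7 s with the arm clear. The hand-in gave no verdict.

**Slides:** Each push ended against its hard stop at about 20 N, and no bar showed between the head and the chest. In the last top picture the left heads of green and red are 44.5 mm apart along the chest's y (45 mm expected).

**Everything else:** The blue heads are within 0.3 mm of where they started. The jar, brush and both pipes stand as before in the last top and side pictures. The jar, brush and pink pipe also came back from the network search within about 4 mm, which is its accuracy. I did not search for the zinc pipe again, so that check is by eye only.

**Disagreement:** From my rough estimate of the chest's centre, green started at 18 mm, while the task said 15 mm or less. I put this down to a few millimetres' error in that estimate, and the stops set the final positions anyway.

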